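# Complete a column on the stack-height gauge and hold its sprung pointer rod at the mark

## Task

Complete the column on the stack-height gauge for its height check: set the two small closed cartons that lie on the bench, one after the other, squarely on the two already standing on the gauge's plate. Then pull the gauge's sprung pointer rod, the one with the black knob, up until the dark ring mark that comes out of the sleeve is level with the sleeve's mouth, and finish while holding it still there with the gripper, so that the column can be read against the pointer. The column must stay standing squarely in its place on the plate, clear of the pointer, and the petri dish, micrometer and calculator are to be left alone.

Things in the scene. Friction and masses are not known exactly. Their poses are not given: they have to be found in the camera images.
- height_gauge: stack-height gauge, fixed to the bench: ground steel plate 100 (its x) x 215 (its y) mm, upper face 12 mm above the bench; origin on the bench under the plate's centre. The column of cartons stands on the plate's -y part, the upright sleeve with the pointer rod at its +y end, 85 mm from the origin, 70 mm from the near end of the column. Three locating pins, 8 mm thick and 9 mm high, stand 1.5 mm off the lowest carton, two on its +x side and one at its -y end
- nest (a point): point on the plate's upper face (12 mm above the bench) above which the column stands centred, 40 mm from the gauge's origin towards its -y; same axes as the gauge; the cartons' length runs along its y
- sleeve_mouth (a point): centre of the mouth of the upright sleeve (17 mm thick, brass bush of 20 mm at the top), 80 mm above the bench, on the rod's axis
- ring_mark (a point): middle of the dark ring mark, 3 mm wide, on the 10 mm steel rod; with the rod home it is hidden in the sleeve 45 mm below the mouth; it is to come level with sleeve_mouth
- knob (a point): middle of the grip of the black fluted round knob on top of the rod, 22 mm thick, gripped part 24 mm high (12 mm above and below this point); 111 mm above the bench with the rod home, 156 mm at the mark. The gauge's pointer, a thin steel arm, points from the rod under the knob towards the column (the gauge's -y), so grip the knob across the gauge's x; along x the space beside it is free
- pointer_tip (a point): upper edge of the pointer's tip, 60 mm from the rod's axis towards the column and 10 mm short of it; 87 mm above the bench with the rod home; at the mark it is 132 mm above the bench, level with the lid of the fourth carton
- pointer_rod (a joint): how far the rod is pulled up out of the sleeve (m): 0 home, 0.045 with the ring mark level with the mouth, 0.060 hard stop. An inner spring draws it home: about 4 N in all to start it, about 9 N at the mark; it goes home when let go
- carton_1_center (a point): closed brown cardboard carton with paper tape along its lid, rigid, 0.14 to 0.28 kg; 60 (its x) x 110 (its y) x 30 mm high; the point is its centre, 15 mm above its underside; carton_1 is the lowest of the two standing on the gauge's plate
- carton_2_center (a point): closed brown cardboard carton with paper tape along its lid, rigid, 0.14 to 0.28 kg; 60 (its x) x 110 (its y) x 30 mm high; the point is its centre, 15 mm above its underside; carton_2 stands on carton_1; its lid is 72 mm above the bench
- carton_3_center (a point): closed brown cardboard carton with paper tape along its lid, rigid, 0.14 to 0.28 kg; 60 (its x) x 110 (its y) x 30 mm high; the point is its centre, 15 mm above its underside; carton_3 lies on the bench to the left (+y) of the gauge, to be stacked; carton_3 and carton_4 may go on in either order and either way round
- carton_4_center (a point): closed brown cardboard carton with paper tape along its lid, rigid, 0.14 to 0.28 kg; 60 (its x) x 110 (its y) x 30 mm high; the point is its centre, 15 mm above its underside; carton_4 lies on the bench to the right (-y) of the gauge, to be stacked
- petri_dish: bystander: round glass dish 62 mm wide, 16 mm high, behind the gauge; origin at the centre of its underside
- micrometer: bystander: outside micrometer 61 x 130 x 16 mm lying on the left; origin at the centre of its underside
- calculator: bystander: desk calculator 118 x 70 x 14 mm lying on the right; origin at the centre of its underside
Mind the look-alikes: they are no part of the job. What is shaped like the part that bears carton_2_center but blue is not meant.

How it is judged:
By the outcome, as a careful person would: the job done as asked, in the order asked, and still so for the second after the job is handed in, while the arm keeps its last pose, push and grip.
It also fails if it takes over 64 s, if anything falls off the work surface, if the arm or the gripper's body presses on something with over 40 N, if the wrist force passes 120 N, or if a joint passes its speed limit or range.

## Robot

A 6-joint arm with a two-finger parallel gripper is mounted at the origin on a cart in front of the work surface, level with it; the furniture and walls round the work are solid. World frame = base frame: x ahead of the robot, y to its left, z up, the work surface at z = 0. Lengths are in m, angles in rad, forces in N, time in s.
With the tool pointing down it reaches from about 0.375 to 0.975 m from the base axis. Payload 3.8 kg.
Tool frame: the origin (TCP) lies on the centre line of the jaws, within the pads' length; the fingertips stand 25 mm ahead of it and the grasp point (between the pads) lies 6 mm ahead of it; y points along the fingers, z is the direction in which the jaws open and shut, and the axes are right-handed (so a half turn about y gives the same grasp; the last joint's range is limited). The gripper opens to 85 mm and grips with 20 to 120 N. Pads are 22 mm wide; open, the fingers measure 114 mm over their backs; the gripper's body (76 mm by 85 mm) begins 54 mm behind the grasp point. The pads swing forward as they close: fully open they stand 13 mm farther back than shut.
Start: joints at [-1.363, 0.264, 1.604, -0, 1.274, -0.037], TCP at [0.164, -0.655, 0.256] pointing down, gripper open.
Joint ranges: [-2.63, 2.63], [-0.94, 2.18], [0.31, 2.57], [-1.31, 4.45], [0, 2.66], [-2.55, 2.55]. Speed limits (rad/s): [2.57, 2.57, 3.14, 3.14, 3.14, 3.14].

## Interface

Orientations are given as a rotation vector (axis times angle).
In Python, from workcell import bot gives the robot as it stands.
- The arm moves only by the shell command python3 -m jog 'ROWS' [FORCE]. ROWS is JSON, a list of rows, each a list of 5 numbers: the shift along the world's x, y, z in mm, then the turn about the world's z in degrees, then the finger opening in mm, from 0 to 85.4. A call has exactly 10 rows; each row is the pose to reach, as a shift and turn from the pose commanded when the call began; what a row does not reach only later rows make up. A row lasts 1/8 s, in which the tool goes at most 62.5 mm and 10.7 degrees, less where a joint would pass 70% of its speed; a pose out of reach is approached as far as the arm can. A call with a gripper value outside its range is refused whole. The fingers move at their own pace and stop on an object; FORCE is the grip in N (left out, the last holds). Time passes only in rows, so rows that repeat a pose let the fingers close, or fill a call up. It gives the time, the measured TCP pose, the force and the opening at its end, in the units of the state.
- bot.read_state(): the state, without advancing time (a new reading comes with each control period).
- bot.read_camera(name): name is "scene" or "side" or "wrist"; returns a dict with "pixels" (420x560x3 uint8, red, green, blue), "fx", "fy", "cx", "cy" (pixels), "dist" ([k1, k2, p1, p2, k3] as OpenCV has them; the pictures are not rectified), "R" (3x3) and "t" (3): a world point X has camera coordinates R X + t. Camera axes: x right, y down, z forward; pixel columns grow to the right and rows downward; lengths in m; the calibration is good to about 2 mm. A picture is of the moment at which its call begins. There is no depth.
- bot.finish_job(): hands the job in, once; it reports no verdict.
The state is a dict: "time": time; "q": joint angles; "joint_vel": joint speeds; "joint_torque": joint torques, N m; "tool_pos": TCP position; "tcp_rot": TCP orientation; "wrist_force": force on the tool from outside, world axes, zero at the start; "torque": the same for the moment, N m; "width": opening from 0.0 (shut) to 1.0 (fully open).
Only numpy, scipy, OpenCV 4.12 (cv2) and the standard library are available. Lean on these libraries where they do the work, as an engineer would, in place of code of your own. Each camera call takes 0.05 s, during which the arm holds its last target.

## Working session

There is one attempt and no reset: what is moved stays moved. The work goes in short steps, Python scripts to look and compute and a shell command to move; the robot and the scene stay as the last step left them, time stands still between calls to the robot, and variables do not carry over. Pictures are saved under pics/ and viewed, and the job is handed in when it is done.

```bash
ls; mkdir -p pics
python3 - <<'E'
from workcell import bot
import cv2
s=bot.read_state();print(s)
for n in ("scene","side","wrist"):
    c=bot.read_camera(n);cv2.imwrite(f"pics/{n}0.png",c["pixels"][:,:,::-1]);print(n,c["fx"],c["cx"],c["cy"],c["dist"],c["R"],c["t"])
E
```

```text
pics
{'time': 0.0, 'q': array([-1.36292960e+00,  2.64760323e-01,  1.60539228e+00, -6.02243058e-06,
        1.27369328e+00, -3.69265266e-02]), 'joint_vel': array([-9.03476275e-04, -2.65608659e-03, -8.41321026e-05, -1.22516128e-03,
        7.65030281e-04, -7.31277443e-04]), 'joint_torque': array([ 1.27203948e-03, -5.15112126e+01, -3.67313719e+01,  1.60415138e-04,
        1.28136249e-02,  5.27927781e-07]), 'tool_pos': array([ 0.16342833, -0.65421406,  0.25494726]), 'tcp_rot': array([-0.25747511,  2.09375046, -2.08902093]), 'wrist_force': array([0.54782822, 0.75749303, 0.98127797]), 'torque': array([ 0.03456859, -0.02081775,  0.02626556]), 'width': 1.0000054245972774}
scene 393.47828208799666 280.1788782248661 212.0374560775472 [0.00685247 0.         0.         0.         0.        ] [[-0.67469393 -0.73791    -0.01664127]
 [-0.56693885  0.53254298 -0.62847301]
 [ 0.47261871 -0.41459234 -0.77765336]] [0.40012918 0.40803429 1.08256948]
side 454.36712968134503 282.7487425468951 211.5226621004865 [-0.03281073  0.          0.          0.          0.        ] [[ 0.88726315 -0.46125243  0.00320967]
 [-0.28715593 -0.55779071 -0.77872395]
 [ 0.36097864  0.69001139 -0.62735851]] [-0.52078176  0.24120301  1.68450069]
wrist 333.3832603706223 275.57852012539 209.21190740440812 [-0.04421847  0.          0.          0.          0.        ] [[ 0.24312327 -0.96999288 -0.0022094 ]
 [-0.92044414 -0.23142165  0.31500255]
 [-0.30606153 -0.07455082 -0.94908825]] [-0.67319643 -0.04157765  0.38004894]
```

View pics/scene0.png

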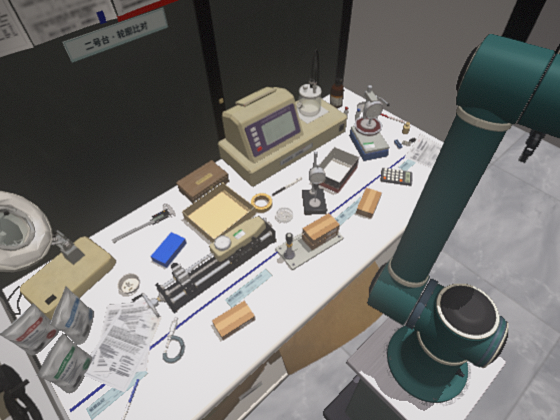

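View pics/side0.png

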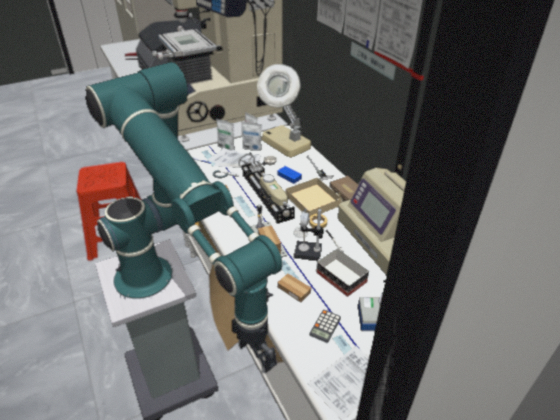

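View pics/wrist0.png

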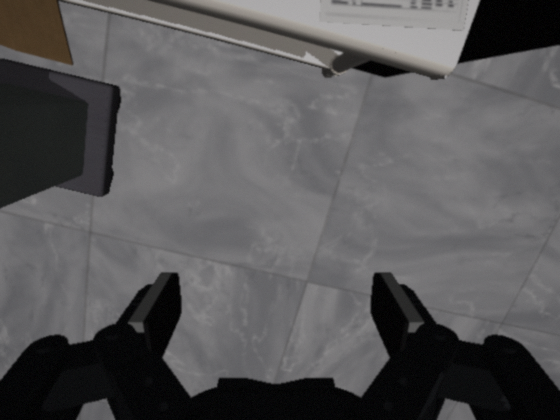

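Scene view: the gauge with two cartons is at about (318,240), with the black-knobbed rod at (290,243). Brown cartons lie at (234,320) on the left and (370,203) on the right. Things that could be mistaken for them are the blue block (169,249), the larger brown box (204,180) and the tray (218,213).

```bash
cat > h.py <<'E'
import numpy as np, cv2
from workcell import bot
def K(c): return np.array([[c["fx"],0,c["cx"]],[0,c["fy"],c["cy"]],[0,0,1.]])
def ray(c,uv):
    p=cv2.undistortPoints(np.array(uv,float).reshape(-1,1,2),K(c),np.array(c["dist"]))[:,0]
    R=np.array(c["R"]);o=-R.T@np.array(c["t"])
    return o,np.c_[p,np.ones(len(p))]@R
def plane(c,uv,z):
    o,d=ray(c,uv); return o+d*((z-o[2])/d[:,2])[:,None]
def tri(c1,uv1,c2,uv2):
    out=[];g=[]
    for a,b in zip(uv1,uv2):
        o1,d1=ray(c1,[a]);o2,d2=ray(c2,[b]);d1=d1[0]/np.linalg.norm(d1);d2=d2[0]/np.linalg.norm(d2)
        s=np.linalg.lstsq(np.c_[d1,-d2],o2-o1,rcond=None)[0]
        p,q=o1+s[0]*d1,o2+s[1]*d2; out.append((p+q)/2);g.append(np.linalg.norm(p-q))
    return np.array(out),np.array(g)
def proj(c,X):
    return cv2.projectPoints(np.array(X,float).reshape(-1,1,3),cv2.Rodrigues(np.array(c["R"]))[0],np.array(c["t"]),K(c),np.array(c["dist"]))[0][:,0]
def crop(c,name,x0,y0,x1,y1,f):
    cv2.imwrite(f"pics/{name}.png",cv2.resize(c["pixels"][y0:y1,x0:x1,::-1],None,fx=f,fy=f,interpolation=cv2.INTER_CUBIC))
E
python3 - <<'E'
from h import *
c=bot.read_camera("scene"); crop(c,"sc1",200,170,400,350,4)
d=bot.read_camera("side"); crop(d,"sd1",200,150,360,350,3)
for uv in [(234,320),(370,203),(321,228)]: print(plane(c,[uv],.03))
E
```

```text
[[0.43899962 0.32040703 0.03      ]]
[[ 0.45448758 -0.3073763   0.03      ]]
[[ 0.49667542 -0.1003096   0.03      ]]
```

View pics/sc1.png

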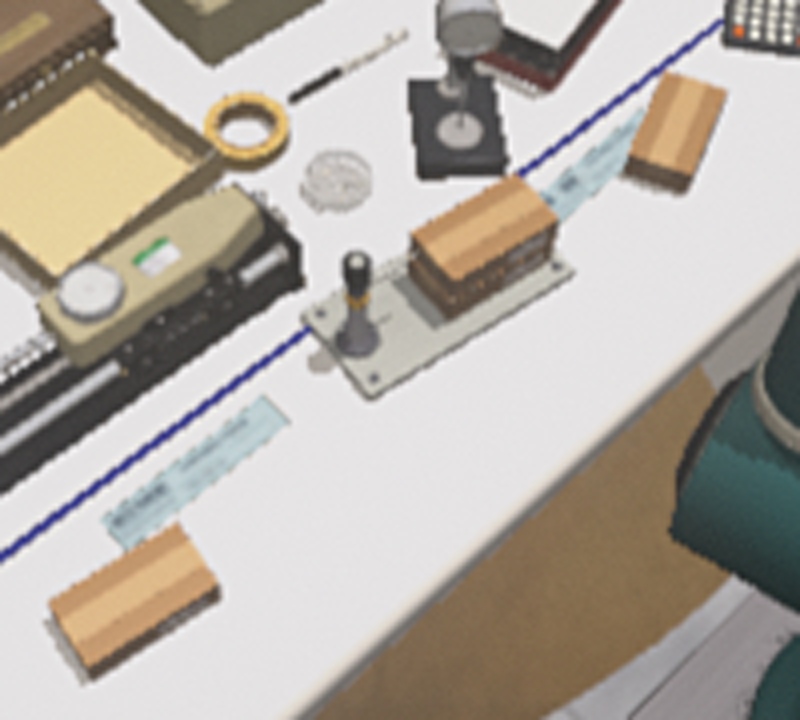

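View pics/sd1.png

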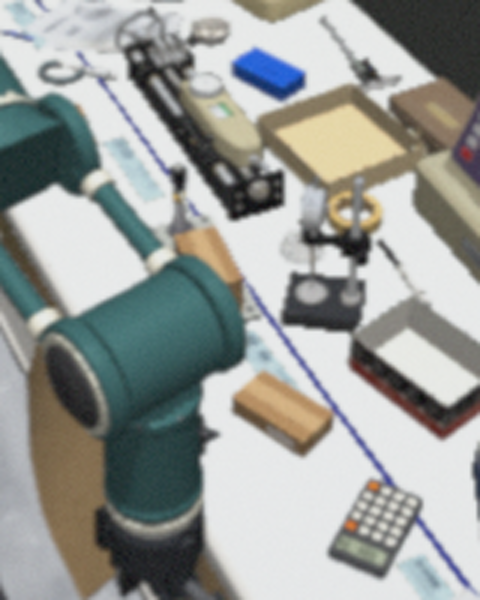

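```bash
cat >> h.py <<'E'
def lids(c,box,z,vmin=150,show=None):
    x0,y0,x1,y1=box
    h=cv2.cvtColor(np.ascontiguousarray(c["pixels"]),cv2.COLOR_RGB2HSV)
    m=((h[...,0]>5)&(h[...,0]<22)&(h[...,1]>70)&(h[...,2]>vmin)).astype(np.uint8)
    k=np.zeros_like(m);k[y0:y1,x0:x1]=m[y0:y1,x0:x1]
    cs,_=cv2.findContours(k,cv2.RETR_EXTERNAL,cv2.CHAIN_APPROX_NONE)
    ct=max(cs,key=cv2.contourArea)[:,0].astype(float)
    M=cv2.moments(ct.astype(np.int32)[:,None])
    cen=(M["m10"]/M["m00"],M["m01"]/M["m00"])
    P=plane(c,ct,z)
    r=cv2.minAreaRect((P[:,:2]*1000).astype(np.float32))
    return cen,r,cv2.boxPoints(r),plane(c,[cen],z)[0]
E
python3 - <<'E'
from h import *
c=bot.read_camera("scene");d=bot.read_camera("side")
B={"c3":((205,295,262,345),.03),"c4":((350,183,386,222),.03),"c2":((295,205,345,255),.072)}
for n,(b,z) in B.items():
    q=lids(c,b,z); print(n,q[0],q[1],q[3])
q4=lids(d,(272,270,315,305),.03);print("side c4",q4[0],q4[1],q4[3])
print(tri(c,[lids(c,*B["c4"])[0]],d,[q4[0]]))
E
```

```text
c3 (232.58629871701766, 318.3096102638586) ((446.34173583984375, 319.22308349609375), (109.55742645263672, 59.59223937988281), 81.95865631103516) [0.445832  0.3202209 0.03     ]
c4 (369.0122549019608, 200.33872549019605) ((465.4877624511719, -315.7042541503906), (57.93418502807617, 108.945556640625), 22.586050033569336) [ 0.46488995 -0.31453524  0.03      ]
c2 (320.7010582010582, 226.224111866969) ((482.559814453125, -80.99029541015625), (107.77751159667969, 59.36406707763672), 82.42864990234375) [ 0.48255103 -0.08032218  0.072     ]
side c4 (294.0189161554192, 285.0276073619632) ((466.5254211425781, -317.3404846191406), (56.359466552734375, 107.01013946533203), 22.38945960998535) [ 0.46655004 -0.31829332  0.03      ]
(array([[ 0.46678612, -0.31665888,  0.02759931]]), array([0.00152709]))
```

```bash
cat >> h.py <<'E'
def st():
    s=bot.read_state();R=cv2.Rodrigues(np.array(s["tcp_rot"]))[0]
    az=np.degrees(np.arctan2(R[1,2],R[0,2]))
    print("t %.2f pos"%s["time"],np.round(s["tool_pos"]*1000,1),"jaw az %.1f"%az,"y",np.round(R[:,1],3),"F",np.round(s["wrist_force"],1),"w %.1f"%(85.4*s["width"]),"q",np.round(s["q"],2)); return s,R,az
E
python3 - <<'E'
from h import *
s,R,az=st()
c=bot.read_camera("wrist");Rc=c["R"];o=-Rc.T@c["t"];print("cam",o*1000,"fwd",Rc[2],"right",Rc[0])
E
```

```text
t 0.35 pos [ 163.6 -654.7  255.9] jaw az -76.0 y [-0.     0.001 -1.   ] F [-0.5 -0.2 -0.4] w 85.7 q [-1.36  0.26  1.6  -0.    1.27 -0.04]
cam [ 241.7771791  -634.5643205   373.19353427] fwd [-0.30576302 -0.07595967 -0.94907276] right [ 2.43123475e-01 -9.69995101e-01 -6.92948672e-04]
```

```bash
python3 -m jog '[[30,30,0,10,85],[70,75,0,20,85],[110,120,0,30,85],[150,165,0,40,85],[190,210,-10,50,85],[230,255,-20,60,85],[265,295,-40,70,85],[302,339,-70,80,85],[302,339,-90,90,85],[302,339,-90,98.6,85]]' 40
python3 - <<'E'
from h import *
s,R,az=st()
c=bot.read_camera("wrist");cv2.imwrite("pics/w1.png",c["pixels"][:,:,::-1])
E
```

```text
time: 1.65
tool_pos: [0.4649, -0.3137, 0.1638]
tcp_rot: [-1.373, 0.911, -0.904]
wrist_force: [-0.9, -0.2, 0.7]
width: 0.995
t 1.65 pos [ 464.9 -313.7  163.8] jaw az 23.1 y [-0.004  0.003 -1.   ] F [-0.9 -0.2  0.7] w 85.0 q [-0.64  0.13  1.94 -0.    1.07 -1.04]
```

View pics/w1.png

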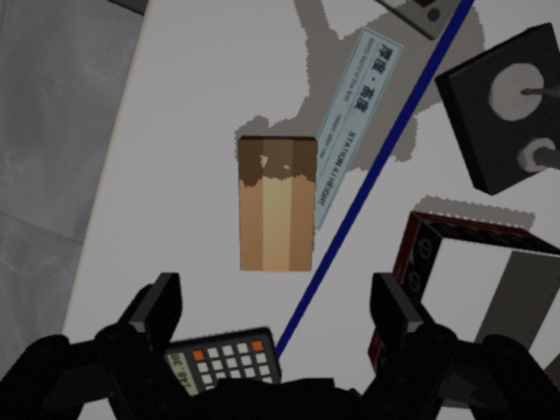

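The carton is nearly upright in the image and centred between the fingers, at about (277,205). I'll measure its lid here.

Run:
```python
from h import *
s,R,az=st()
c=bot.read_camera("wrist"); d=bot.read_camera("scene");sd=bot.read_camera("side")
P=plane(c,[(240,137),(316,137),(312,270),(241,270)],.03)*1000;print(P.round(1),P.mean(0))
h=cv2.cvtColor(np.ascontiguousarray(c["pixels"]),cv2.COLOR_RGB2HSV)
print(lids(c,(225,125,330,280),.03,60))
X=np.array([[466,-316,30]])/1000.
print(proj(c,X))
crop(c,"w1c",220,120,340,290,4)
# heights: tape end corners
```

```text
t 1.70 pos [ 465.3 -314.6  164.9] jaw az 23.2 y [-0.002  0.001 -1.   ] F [-0.1 -0.2  0. ] w 84.9 q [-0.64  0.13  1.94 -0.    1.07 -1.04]
[[ 419.  -274.7   30. ]
 [ 471.1 -252.3   30. ]
 [ 515.7 -354.    30. ]
 [ 460.3 -377.8   30. ]] [ 466.55058039 -314.685768     30.        ]
((276.2823116723669, 202.04565465228447), ((465.8346252441406, -314.61468505859375), (59.379127502441406, 110.08194732666016), 22.297977447509766), array([[ 417.4813 , -274.95444],
       [ 459.249  , -376.80478],
       [ 514.188  , -354.27493],
       [ 472.42026, -252.42459]], dtype=float32), array([ 0.46397249, -0.3105554 ,  0.03      ]))
[[275.91244753 209.01118858]]
```

View pics/w1c.png

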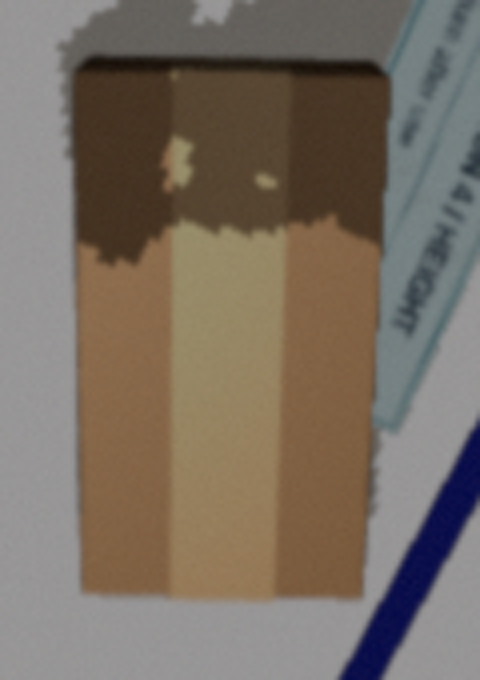

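```bash
python3 -m jog '[[0,0,-40,0,85],[0,-1,-90,0,85],[0,-1,-120,0,85],[0,-1,-134,0,85],[0,-1,-134,0,85],[0,-1,-134,0,50],[0,-1,-134,0,50],[0,-1,-134,0,50],[0,-1,-134,0,50],[0,-1,-134,0,50]]' 40
python3 - <<'E'
from h import *
st()
E
```

```text
time: 3.1
tool_pos: [0.4672, -0.318, 0.0344]
tcp_rot: [-1.371, 0.91, -0.917]
wrist_force: [-0.4, -0.4, 7.1]
width: 0.693
t 3.10 pos [ 467.2 -318.    34.4] jaw az 22.6 y [ 0.003 -0.002 -1.   ] F [-0.4 -0.4  7.1] w 59.2 q [-0.64  0.29  2.02  0.    0.82 -1.04]
```

```bash
python3 -m jog '[[0,0,30,0,50],[0,0,80,0,50],[0,20,140,-5,50],[2,60,145,-14,50],[4,110,145,-22,50],[5,150,145,-30,50],[6,165,145,-30,50],[6,165,145,-30,50],[6,165,145,-30,50],[6,165,145,-30,50]]' 40
python3 - <<'E'
from h import *
st()
c=bot.read_camera("wrist");cv2.imwrite("pics/w2.png",c["pixels"][:,:,::-1])
c=bot.read_camera("scene");crop(c,"sc2",270,150,410,255,5)
E
```

```text
time: 4.35
tool_pos: [0.4717, -0.153, 0.1773]
tcp_rot: [-1.145, 1.304, -1.304]
wrist_force: [-0.2, -0.4, -2.6]
width: 0.693
t 4.35 pos [ 471.7 -153.   177.3] jaw az -7.4 y [-0. -0. -1.] F [-0.2 -0.4 -2.6] w 59.2 q [-0.36 -0.01  2.06 -0.    1.09 -0.23]
```

View pics/w2.png

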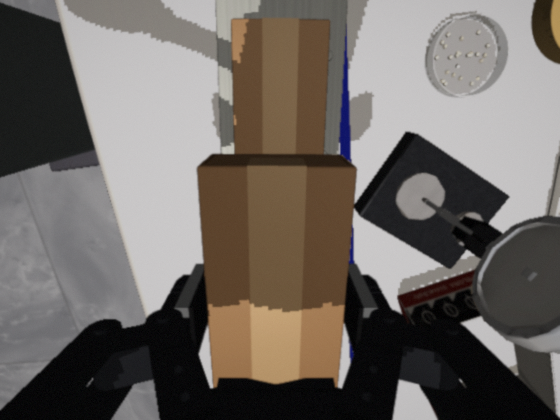

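View pics/sc2.png

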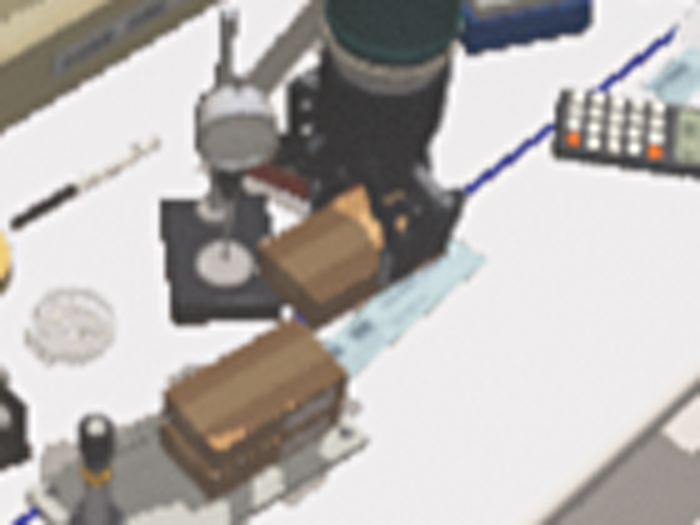

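Held carton 4 fills the lower middle of the wrist view, with its far lid corners at about (203,167) and (352,167). The column's far lid corners are at about (232,19) and (330,19). I'll refine both.

Run:
```python
from h import *
s,R,az=st()
c=bot.read_camera("wrist")
crop(c,"w2a",210,0,350,60,5);crop(c,"w2b",190,140,370,200,4)
g=cv2.GaussianBlur(np.ascontiguousarray(c["pixels"]).astype(np.float32),(3,3),0)
# column edges: max gradient per row near x=232 and 330
def edges(rows,xa,xb):
    L=[]
    for r in rows:
        gr=np.abs(np.diff(g[r].sum(1)))[xa:xb]; L.append((xa+gr.argmax()+.5,r))
    return np.array(L)
rows=range(30,148,3)
for z in (.072,):
    for xa,xb in ((222,244),(320,340)):
        e=edges(rows,xa,xb); P=plane(c,e,z)*1000
        k=cv2.fitLine(P[:,:2].astype(np.float32),cv2.DIST_HUBER,0,.1,.01)[:,0]
        u=k[:2]*np.sign(k[1]);n=np.array([u[1],-u[0]])
        print(e[0],e[-1],"dir",np.degrees(np.arctan2(u[1],u[0])).round(2),"pt",k[2:].round(1),"n.p",(n@k[2:]).round(1), "off to tcp",n@(k[2:]-s["tool_pos"][:2]*1000))
```

```text
t 4.45 pos [ 471.6 -152.8  177.2] jaw az -7.4 y [-0. -0. -1.] F [-0.5 -0.8 -1.9] w 59.1 q [-0.36 -0.01  2.06 -0.    1.09 -0.23]
[230.5  30. ] [233.5 147. ] dir 82.01 pt [455.  -64.4] n.p 459.5 off to tcp -28.7491128502618
[330.5  30. ] [339.5 147. ] dir 92.73 pt [518.4 -71.1] n.p 514.4 off to tcp 50.67149048447097
```

View pics/w2a.png

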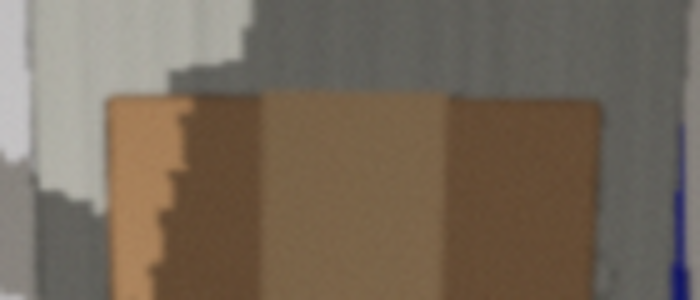

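View pics/w2b.png

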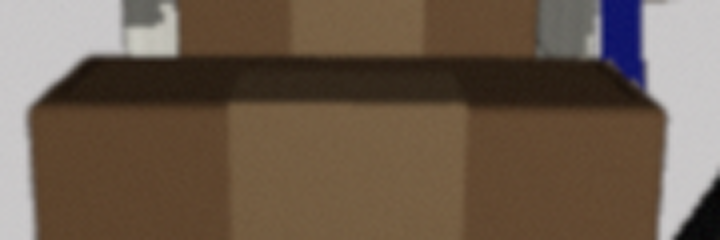

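Run:
```python
from h import *
s,R,az=st()
c=bot.read_camera("wrist")
T=s["tool_pos"]*1000
def rep(n,uv,zs):
    for z in zs:
        P=plane(c,uv,z)[:,:2]*1000
        u=P[1]-P[0]; w=np.linalg.norm(u); print(n,z,"w %.1f"%w,"az %.2f"%np.degrees(np.arctan2(u[1],u[0])),"mid",P[:2].mean(0).round(1), "left edge dir" , [np.degrees(np.arctan2(*(P[0]-P[2])[::-1])).round(2),np.degrees(np.arctan2(*(P[1]-P[3])[::-1])).round(2)] if len(P)>3 else "")
rep("col",[(231.4,19.4),(330.2,20),(234.5,152.5),(323.8,152)],(.066,.072,.078))
rep("heldlid",[(198.3,166.8),(355.8,168)],(.165,.17,.175,.18))
rep("heldbot",[(212,154.5),(343,155)],(.135,.14,.145,.15))
```

```text
t 4.50 pos [ 471.6 -152.6  177.2] jaw az -7.4 y [-0. -0. -1.] F [ 0.3  0.2 -2. ] w 59.4 q [-0.36 -0.01  2.06 -0.    1.09 -0.23]
col 0.066 w 60.8 az -7.66 mid [490.9 -25.5] left edge dir [np.float64(81.96), np.float64(82.17)]
col 0.072 w 59.2 az -7.66 mid [490.7 -26.7] left edge dir [np.float64(81.96), np.float64(82.17)]
col 0.078 w 57.6 az -7.66 mid [490.4 -27.9] left edge dir [np.float64(81.96), np.float64(82.17)]
heldlid 0.165 w 62.0 az -7.82 mid [479.  -97.2] left edge dir 
heldlid 0.17 w 59.6 az -7.82 mid [479.1 -96.2] left edge dir 
heldlid 0.175 w 57.2 az -7.82 mid [479.2 -95.2] left edge dir 
heldlid 0.18 w 54.9 az -7.82 mid [479.3 -94.3] left edge dir 
heldbot 0.135 w 62.8 az -7.60 mid [479.3 -97.1] left edge dir 
heldbot 0.14 w 60.8 az -7.60 mid [479.4 -96.3] left edge dir 
heldbot 0.145 w 58.8 az -7.60 mid [479.5 -95.5] left edge dir 
heldbot 0.15 w 56.9 az -7.60 mid [479.5 -94.7] left edge dir
```

```bash
python3 -m jog '[[3,20,0,0,50],[7,45,0,0,50],[11,65,0,0,50],[11.4,69.5,-20,0,50],[11.4,69.5,-45,0,50],[11.4,69.5,-58,0,50],[11.4,69.5,-60,0,50],[11.4,69.5,-60,0,50],[11.4,69.5,-60,0,50],[11.4,69.5,-60,0,50]]' 40
python3 - <<'E'
from h import *
st()
c=bot.read_camera("wrist");crop(c,"w3",190,60,370,220,4)
d=bot.read_camera("scene");crop(d,"sc3",270,180,370,260,6)
E
```

```text
time: 5.8
tool_pos: [0.4836, -0.0826, 0.1181]
tcp_rot: [-1.145, 1.302, -1.304]
wrist_force: [0.0, -1.0, -2.1]
width: 0.691
t 5.80 pos [483.6 -82.6 118.1] jaw az -7.4 y [ 0.001 -0.    -1.   ] F [ 0.  -1.  -2.1] w 59.0 q [-0.22  0.05  2.13 -0.    0.97 -0.09]
```

View pics/w3.png

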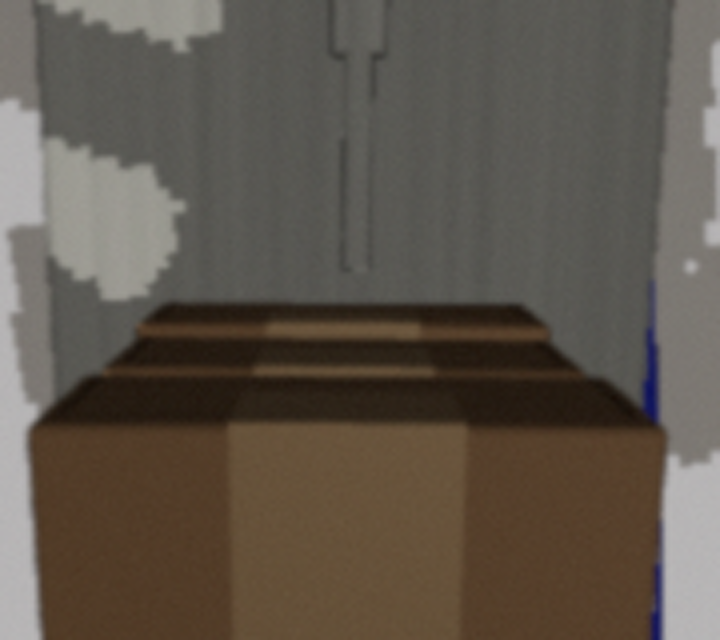

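View pics/sc3.png

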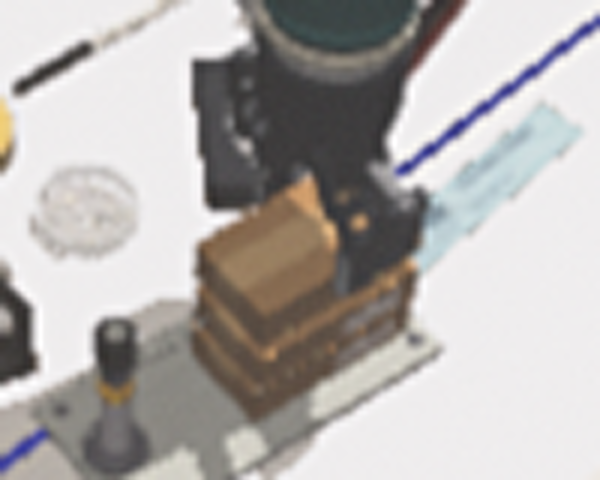

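Run:
```python
from h import *
s,R,az=st()
c=bot.read_camera("wrist")
u=np.array([np.cos(np.radians(82.2)),np.sin(np.radians(82.2))]);n=np.array([u[1],-u[0]])
def rep(n_,uv,z):
    P=plane(c,uv,z)[:,:2]*1000
    m=P.mean(0);print(n_,"w",np.linalg.norm(P[1]-P[0]).round(1),"mid",m.round(1),"along",(u@m).round(1),"lat",(n@m).round(1))
rep("c1lid",[(224.5,142.5),(327,142.5)],.042)
rep("c2lid",[(216.3,153.3),(335.8,153.5)],.072)
rep("c4bot",[(212,155),(343,155)],.083)
rep("c4lid",[(198,167),(356.3,168)],.113)
```

```text
t 5.90 pos [483.3 -82.5 117.8] jaw az -7.4 y [ 0.001 -0.    -1.   ] F [-0.4  0.2 -2.1] w 58.6 q [-0.22  0.05  2.13 -0.    0.97 -0.09]
c1lid w 58.8 mid [490.5 -25.1] along 41.7 lat 489.4
c2lid w 58.5 mid [490.4 -26.7] along 40.1 lat 489.5
c4bot w 59.9 mid [491.2 -25.8] along 41.1 lat 490.1
c4lid w 58.8 mid [490.9 -25.6] along 41.2 lat 489.8
```

```bash
python3 -m jog '[[-0.5,-0.7,-4,0,50],[-0.5,-0.7,-8,0,50],[-0.5,-0.7,-10.5,0,50],[-0.5,-0.7,-11,0,50],[-0.5,-0.7,-11,0,50],[-0.5,-0.7,-11,0,50],[-0.5,-0.7,-11,0,50],[-0.5,-0.7,-11,0,50],[-0.5,-0.7,-11,0,50],[-0.5,-0.7,-11,0,50]]' 40
python3 - <<'E'
from h import *
st()
E
```

```text
time: 7.2
tool_pos: [0.4825, -0.083, 0.1064]
tcp_rot: [-1.146, 1.303, -1.303]
wrist_force: [-2.7, 0.4, 3.7]
width: 0.692
t 7.20 pos [482.5 -83.  106.4] jaw az -7.4 y [-0.  0. -1.] F [-2.7  0.4  3.7] w 59.1 q [-0.22  0.06  2.14  0.    0.94 -0.09]
```

```bash
python3 -m jog '[[0,0,0,0,62],[0,0,0,0,66],[0,0,0,0,75],[0,0,0,0,85],[0,0,0,0,85],[0,0,15,0,85],[0,0,50,0,85],[0,0,95,0,85],[0,0,120,0,85],[0,0,120,0,85]]' 40
python3 - <<'E'
from h import *
st()
c=bot.read_camera("wrist");cv2.imwrite("pics/w4.png",c["pixels"][:,:,::-1])
d=bot.read_camera("scene");crop(d,"sc4",270,180,370,260,6)
E
```

```text
time: 8.45
tool_pos: [0.4846, -0.0835, 0.2301]
tcp_rot: [-1.141, 1.298, -1.307]
wrist_force: [-0.4, -0.1, -0.6]
width: 0.996
t 8.45 pos [484.6 -83.5 230.1] jaw az -7.4 y [ 0.007 -0.002 -1.   ] F [-0.4 -0.1 -0.6] w 85.0 q [-0.22 -0.07  2.02  0.    1.19 -0.09]
```

View pics/w4.png

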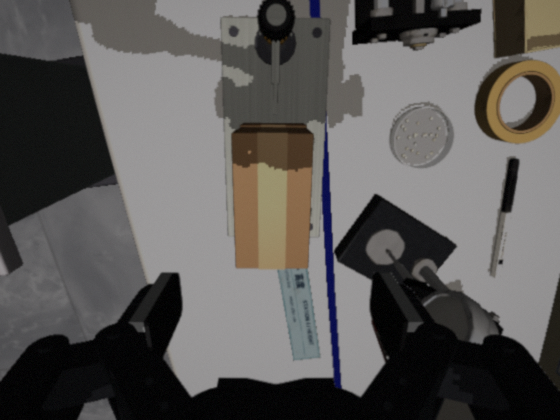

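View pics/sc4.png

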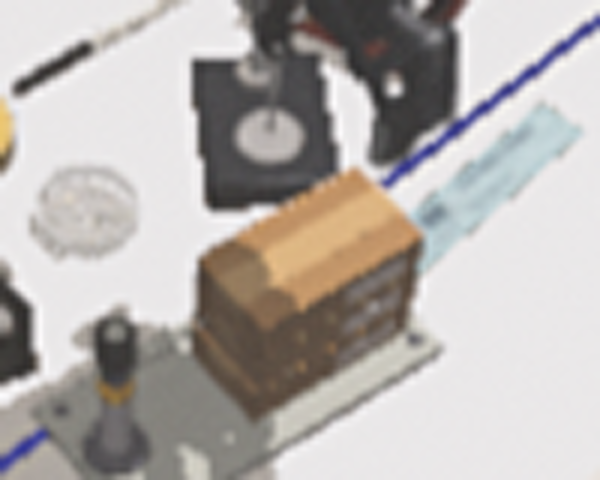

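Run:
```python
from h import *
c=bot.read_camera("wrist")
q=lids(c,(222,115,322,272),.102,60);print(q[1],q[2])
d=bot.read_camera("scene");
# knob top centre wrist ~ (276,12..16), scene (270+118/6,180+330/6)
print(tri(c,[(276.5,16)],d,[(270+117/6,180+328/6)]))
print(proj(c,[[.500,.0426,.125],[.5,.0426,.111],[.5,.0426,.012]]))
crop(c,"w4k",210,0,340,70,6)
```

```text
((482.7672424316406, -79.25163269042969), (109.32150268554688, 59.48048782348633), 82.39582824707031) [[ 446.05536  -129.49622 ]
 [ 505.0128   -137.36719 ]
 [ 519.4791    -29.00705 ]
 [ 460.5217    -21.136078]]
(array([[0.49905364, 0.04419953, 0.126442  ]]), array([0.00048141]))
[[278.73420932  19.00694984]
 [278.52543283  24.08113676]
 [277.57119299  47.30769765]]
```

View pics/w4k.png

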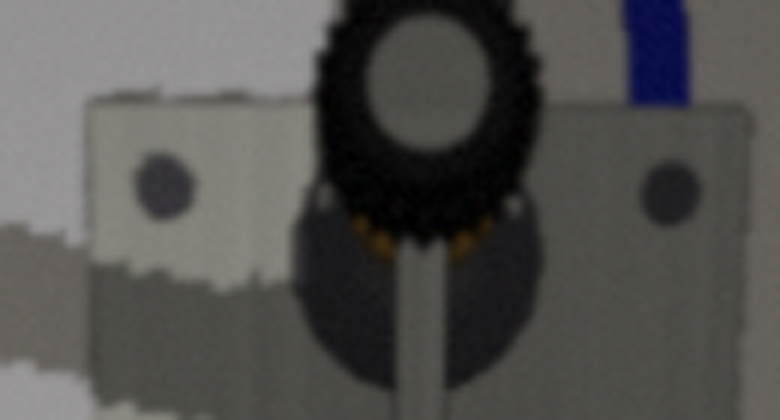

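```bash
python3 -m jog '[[-5,50,0,0,85],[-10,110,0,0,85],[-15,170,0,0,85],[-20,230,0,0,85],[-25,290,0,0,85],[-30,345,-10,0,85],[-36,385,-30,0,85],[-38,403,-55,0,85],[-38,403,-65,0,85],[-38,403,-65,0,85]]' 40
python3 - <<'E'
from h import *
s,R,az=st()
c=bot.read_camera("wrist");cv2.imwrite("pics/w5.png",c["pixels"][:,:,::-1])
try: print(lids(c,(200,90,360,300),.03,60))
except Exception as e: print(e)
E
```

```text
time: 9.9
tool_pos: [0.4434, 0.3186, 0.1594]
tcp_rot: [-1.15, 1.305, -1.304]
wrist_force: [0.3, 0.3, -0.0]
width: 0.993
t 9.90 pos [443.4 318.6 159.4] jaw az -7.4 y [-0.003 -0.003 -1.   ] F [ 0.3  0.3 -0. ] w 84.8 q [ 0.58  0.11  1.98 -0.    1.06  0.71]
((280.86238028731043, 200.2446295557329), ((446.9270935058594, 320.0413513183594), (110.07926177978516, 59.04886245727539), 82.03108215332031), array([[410.0573 , 269.62634],
       [468.53595, 261.44006],
       [483.79688, 370.45636],
       [425.31824, 378.64264]], dtype=float32), array([0.44751427, 0.32476822, 0.03      ]))
```

View pics/w5.png

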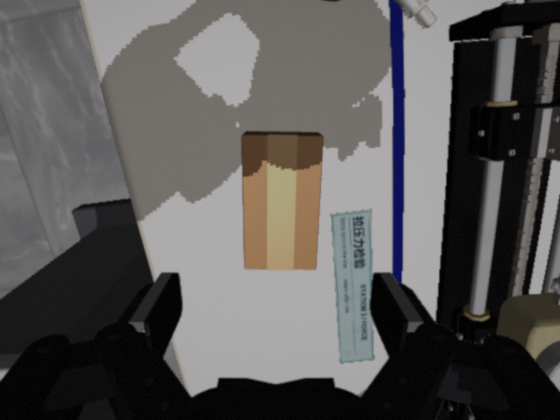

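Carton 3 shows at (281,200), with the measured lid centre at (447,319) mm and the short axis at -8°. It's the plain brown carton with tape. Next I'll descend and grip it.

```bash
python3 -m jog '[[3,0.5,-40,-0.5,85],[3,0.5,-85,-0.5,85],[3,0.5,-110,-0.5,85],[3,0.5,-124,-0.5,85],[3,0.5,-124,-0.5,85],[3,0.5,-124,-0.5,50],[3,0.5,-124,-0.5,50],[3,0.5,-124,-0.5,50],[3,0.5,-124,-0.5,50],[3,0.5,-124,-0.5,50]]' 40
python3 - <<'E'
from h import *
st()
E
```

```text
time: 11.2
tool_pos: [0.4488, 0.3213, 0.0393]
tcp_rot: [-1.138, 1.308, -1.31]
wrist_force: [-0.5, -0.9, 6.9]
width: 0.688
t 11.20 pos [448.8 321.3  39.3] jaw az -7.9 y [ 0.003  0.002 -1.   ] F [-0.5 -0.9  6.9] w 58.7 q [ 0.58  0.27  2.05 -0.    0.82  0.71]
```

```bash
python3 -m jog '[[0,0,30,0,50],[0,0,80,0,50],[0,-15,130,0,50],[2,-55,165,0,50],[4,-110,165,0,50],[8,-165,165,0,50],[12,-220,165,0,50],[16,-275,165,0,50],[20,-320,165,0,50],[22,-350,165,0,50]]' 40 &&  python3 -m jog '[[1,-50,0,0,50],[1,-100,0,0,50],[1,-120,0,0,50],[1,-126,0,0,50],[1,-126,0,0,50],[1,-126,0,0,50],[1,-126,0,0,50],[1,-126,0,0,50],[1,-126,0,0,50],[1,-126,0,0,50]]' 40
python3 - <<'E'
from h import *
st()
c=bot.read_camera("wrist");cv2.imwrite("pics/w6.png",c["pixels"][:,:,::-1]);crop(c,"w6a",190,0,370,180,4)
E
```

```text
time: 12.45
tool_pos: [0.469, -0.0315, 0.2022]
tcp_rot: [-1.14, 1.311, -1.311]
wrist_force: [-0.4, -0.2, -3.5]
width: 0.687
time: 13.7
tool_pos: [0.4705, -0.1555, 0.2023]
tcp_rot: [-1.141, 1.31, -1.31]
wrist_force: [-0.7, -0.4, -2.8]
width: 0.688
t 13.70 pos [ 470.5 -155.5  202.3] jaw az -7.9 y [-0. -0. -1.] F [-0.7 -0.4 -2.8] w 58.7 q [-0.37 -0.04  2.04 -0.    1.14 -0.23]
```

View pics/w6a.png

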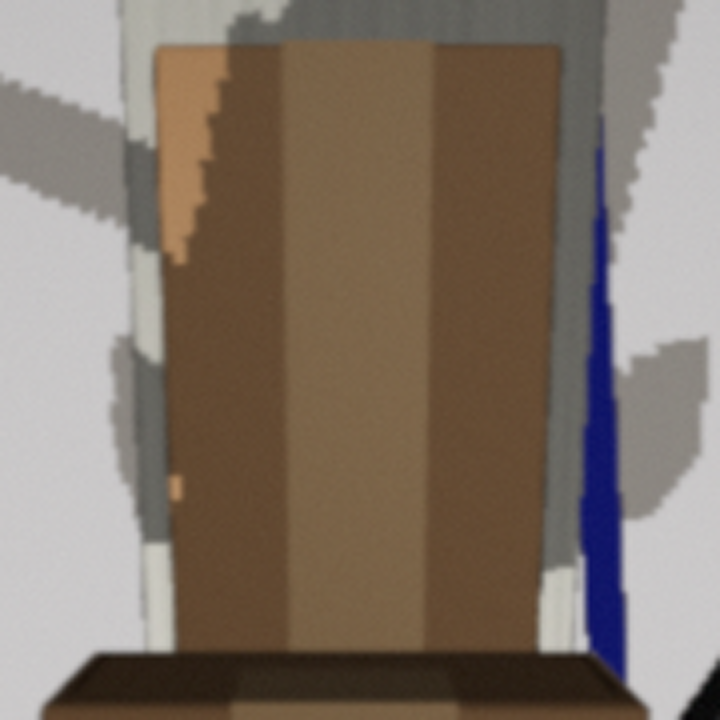

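```bash
cat > m.py <<'E'
from h import *
u=np.array([np.cos(np.radians(82.2)),np.sin(np.radians(82.2))]);n=np.array([u[1],-u[0]])
def rep(c,n_,uv,z):
    P=plane(c,uv,z)[:,:2]*1000
    m=P[:2].mean(0);d=P[1]-P[0];print(n_,z,"w",np.linalg.norm(d).round(1),"az %.2f"%np.degrees(np.arctan2(d[1],d[0])),"mid",m.round(1),"along",(u@m).round(1),"lat",(n@m).round(1),
     [np.degrees(np.arctan2(*(P[i]-P[i+2])[::-1])).round(2) for i in (0,1)] if len(P)>3 else "")
E
python3 - <<'E'
from m import *
c=bot.read_camera("wrist")
for z in (.098,.102): rep(c,"c4",[(228.8,11.8),(330.5,11.5),(234.3,162.5),(324.3,162.5)],z)
for z in (.158,.162,.166): rep(c,"h bot",[(214.5,163.5),(337.5,163.5)],z)
for z in (.188,.192,.196): rep(c,"h lid",[(200.8,176.5),(352.5,176.8)],z)
E
```

```text
c4 0.098 w 60.4 az -7.64 mid [490.4 -25.5] along 41.3 lat 489.4 [np.float64(82.24), np.float64(82.21)]
c4 0.102 w 59.3 az -7.64 mid [490.3 -26.4] along 40.4 lat 489.3 [np.float64(82.24), np.float64(82.21)]
h bot 0.158 w 60.2 az -7.82 mid [ 477.3 -104.5] along -38.7 lat 487.1 
h bot 0.162 w 58.7 az -7.82 mid [ 477.4 -103.8] along -38.0 lat 487.1 
h bot 0.166 w 57.2 az -7.82 mid [ 477.5 -103. ] along -37.3 lat 487.1 
h lid 0.188 w 61.2 az -7.94 mid [ 477.6 -104.3] along -38.5 lat 487.3 
h lid 0.192 w 59.4 az -7.94 mid [ 477.7 -103.4] along -37.6 lat 487.3 
h lid 0.196 w 57.5 az -7.94 mid [ 477.8 -102.5] along -36.7 lat 487.3
```

```bash
python3 -m jog '[[3,20,0,0,50],[8,48,0,0,50],[12,70,0,0,50],[12.7,77,-15,0.2,50],[12.7,77,-35,0.2,50],[12.7,77,-46,0.2,50],[12.7,77,-49,0.2,50],[12.7,77,-49,0.2,50],[12.7,77,-49,0.2,50],[12.7,77,-49,0.2,50]]' 40
python3 - <<'E'
from h import *
st()
c=bot.read_camera("wrist");crop(c,"w7",190,60,370,220,4)
E
```

```text
time: 15.05
tool_pos: [0.4837, -0.0788, 0.154]
tcp_rot: [-1.142, 1.306, -1.308]
wrist_force: [-0.3, 0.3, -2.1]
width: 0.69
t 15.05 pos [483.7 -78.8 154. ] jaw az -7.7 y [ 0.001 -0.    -1.   ] F [-0.3  0.3 -2.1] w 59.0 q [-0.21  0.    2.1  -0.    1.04 -0.08]
```

View pics/w7.png

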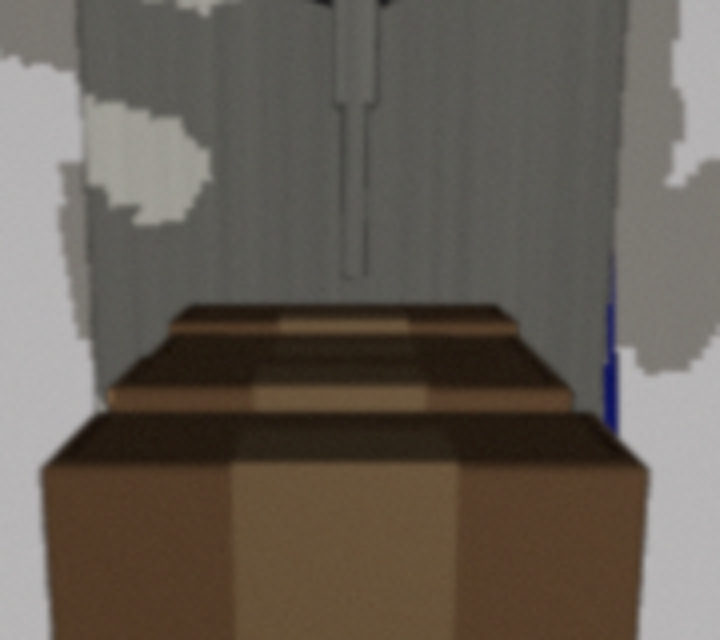

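Run:
```python
from m import *
c=bot.read_camera("wrist")
rep(c,"c4",[(217.5,157),(333,156.8)],.102)
rep(c,"hbot",[(214.3,163.3),(337.5,163.3)],.113)
rep(c,"hlid",[(200.8,176.8),(352.2,176.8)],.143)
rep(c,"c1",[(190+168/4,60+333/4),(190+520/4,60+333/4)],.042)
print(proj(c,[[.4903,-.0264,.102]]))
```

```text
c4 0.102 w 58.8 az -7.55 mid [490.2 -25.7] along 41.1 lat 489.2 
hbot 0.113 w 59.0 az -7.64 mid [490.4 -26.9] along 39.9 lat 489.5 
hlid 0.143 w 59.5 az -7.65 mid [490.6 -26.7] along 40.1 lat 489.7 
c1 0.042 w 59.9 az -7.64 mid [490.7 -26.4] along 40.5 lat 489.7 
[[275.59703798 158.2427251 ]]
```

Aligned within 1 mm. I'll lower with a small +0.6 mm correction.

```bash
python3 -m jog '[[0,0.6,-4,0,50],[0,0.6,-8,0,50],[0,0.6,-10,0,50],[0,0.6,-11,0,50],[0,0.6,-12,0,50],[0,0.6,-12.5,0,50],[0,0.6,-12.5,0,50],[0,0.6,-12.5,0,50],[0,0.6,-12.5,0,50],[0,0.6,-12.5,0,50]]' 40
python3 - <<'E'
from h import *
st()
E
```

```text
time: 16.4
tool_pos: [0.4833, -0.078, 0.1413]
tcp_rot: [-1.143, 1.307, -1.307]
wrist_force: [-3.1, 0.4, 5.9]
width: 0.687
t 16.40 pos [483.3 -78.  141.3] jaw az -7.7 y [ 0. -0. -1.] F [-3.1  0.4  5.9] w 58.7 q [-0.21  0.02  2.11 -0.    1.02 -0.08]
```

```bash
python3 -m jog '[[0,0,0,0,62],[0,0,0,0,66],[0,0,0,0,75],[0,0,0,0,85],[0,0,0,0,85],[0,0,15,0,85],[0,0,50,0,85],[0,0,90,0,85],[0,0,100,0,85],[0,0,100,0,85]]' 40
python3 - <<'E'
from h import *
st()
c=bot.read_camera("wrist");cv2.imwrite("pics/w8.png",c["pixels"][:,:,::-1])
d=bot.read_camera("scene");crop(d,"sc8",270,180,370,260,6)
q=lids(c,(212,95,342,300),.132,60);print(q[1],q[2])
E
```

```text
time: 17.65
tool_pos: [0.4837, -0.0781, 0.2419]
tcp_rot: [-1.141, 1.305, -1.309]
wrist_force: [0.9, 0.4, 0.2]
width: 0.996
t 17.65 pos [483.7 -78.1 241.9] jaw az -7.7 y [ 0.002 -0.001 -1.   ] F [0.9 0.4 0.2] w 85.0 q [-0.21 -0.08  2.01 -0.    1.21 -0.08]
((482.7568054199219, -79.42158508300781), (109.30838012695312, 59.416290283203125), 82.38018035888672) [[ 446.0639   -129.65388 ]
 [ 504.95554  -137.53244 ]
 [ 519.4497    -29.189285]
 [ 460.55807   -21.31073 ]]
```

View pics/w8.png

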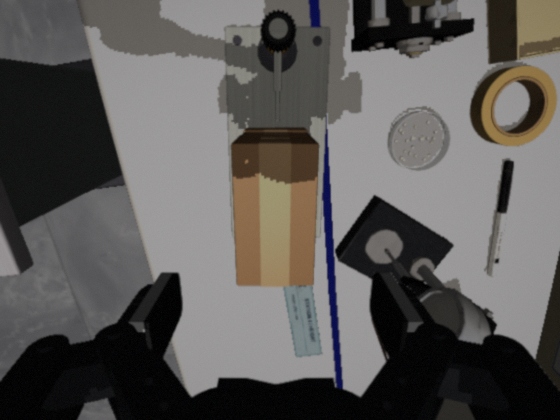

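View pics/sc8.png

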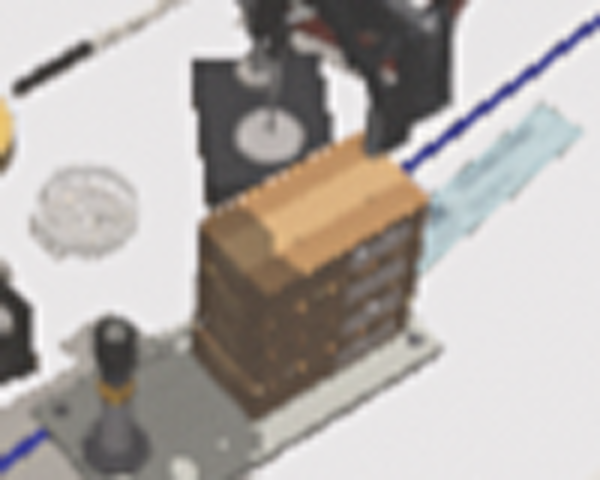

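```bash
python3 - <<'E'
from h import *
np.savez("w8cam.npz",**bot.read_camera("wrist"))
c=np.load("w8cam.npz");crop(c,"w8k",250,0,310,80,8)
E
python3 -m jog '[[3,25,0,0,85],[7,55,0,0,85],[11,85,0,0,85],[14,110,-10,0,85],[15.5,121,-20,0,85],[15.5,121,-20,0,85],[15.5,121,-20,0,85],[15.5,121,-20,0,85],[15.5,121,-20,0,85],[15.5,121,-20,0,85]]' 40
python3 - <<'E'
from h import *
st()
c=bot.read_camera("wrist");cv2.imwrite("pics/w9.png",c["pixels"][:,:,::-1])
E
```

```text
time: 19.05
tool_pos: [0.4989, 0.0427, 0.2211]
tcp_rot: [-1.142, 1.307, -1.308]
wrist_force: [0.5, 0.5, -0.7]
width: 0.999
t 19.05 pos [498.9  42.7 221.1] jaw az -7.7 y [ 0.001 -0.    -1.   ] F [ 0.5  0.5 -0.7] w 85.3 q [ 0.04 -0.04  2.01 -0.    1.17  0.17]
```

View pics/w8k.png

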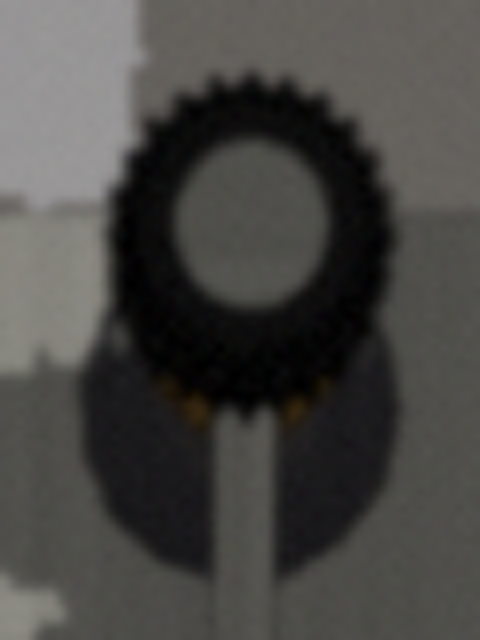

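View pics/w9.png

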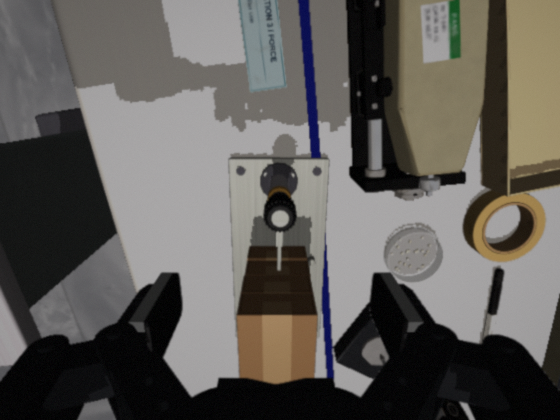

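Wrist view: the knob's steel disc is at (280,218), the sleeve and plate are behind it, and the pointer is heading to the column.

Run:
```python
from h import *
a=np.load("w8cam.npz");c=bot.read_camera("wrist");d=bot.read_camera("scene")
g=cv2.cvtColor(np.ascontiguousarray(c["pixels"]),cv2.COLOR_RGB2GRAY)
crop(c,"w9k",255,170,315,240,8)
def disc(c,x0,y0,x1,y1,th):
    g=cv2.cvtColor(np.ascontiguousarray(c["pixels"]),cv2.COLOR_RGB2GRAY)[y0:y1,x0:x1]
    ys,xs=np.nonzero(g>th);return xs.mean()+x0,ys.mean()+y0,len(xs)
pa=disc(a,270,16,293,40,60);pc=disc(c,270,208,290,229,80);print(pa,pc)
print(tri(a,[pa[:2]],c,[pc[:2]]))
crop(d,"sc9",270,220,310,260,12)
```

```text
(np.float64(280.9548611111111), np.float64(27.680555555555557), 288) (np.float64(279.8247011952191), np.float64(218.23505976095618), 251)
(array([[0.5017833 , 0.04583337, 0.122613  ]]), array([6.83616713e-05]))
```

View pics/w9k.png

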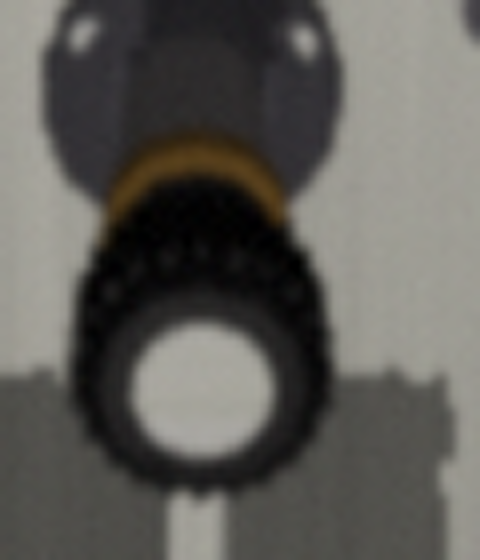

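```bash
python3 -m jog '[[1.6,1.6,-30,0,70],[1.6,1.6,-65,0,70],[1.6,1.6,-90,0,70],[1.6,1.6,-101,0,70],[1.6,1.6,-101,0,70],[1.6,1.6,-101,0,70],[1.6,1.6,-101,0,70],[1.6,1.6,-101,0,70],[1.6,1.6,-101,0,70],[1.6,1.6,-101,0,70]]' 50
python3 - <<'E'
from h import *
st()
c=bot.read_camera("wrist");crop(c,"w10",140,150,420,360,2.8)
d=bot.read_camera("scene");crop(d,"sc10",270,180,370,260,6)
E
```

```text
time: 20.45
tool_pos: [0.5003, 0.0446, 0.1199]
tcp_rot: [-1.143, 1.307, -1.307]
wrist_force: [-0.4, 0.2, 0.9]
width: 0.819
t 20.45 pos [500.3  44.6 119.9] jaw az -7.7 y [ 0.  0. -1.] F [-0.4  0.2  0.9] w 69.9 q [0.04 0.07 2.1  0.   0.97 0.17]
```

View pics/w10.png

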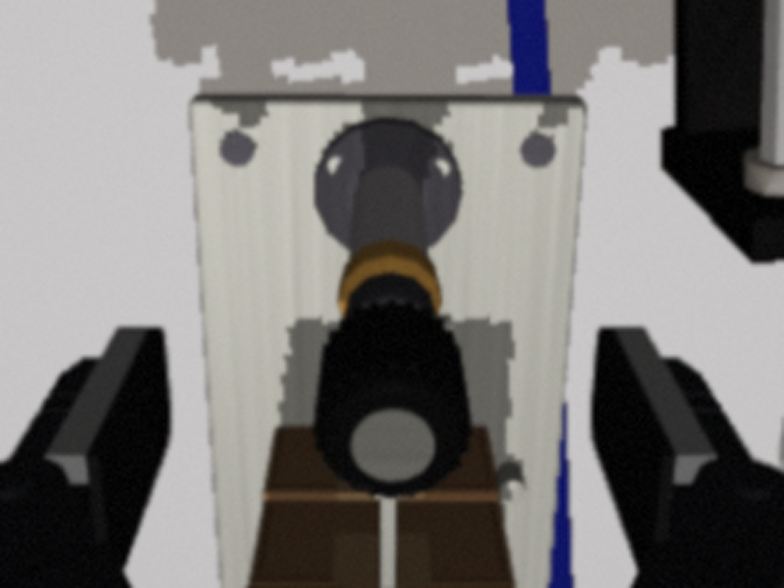

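View pics/sc10.png

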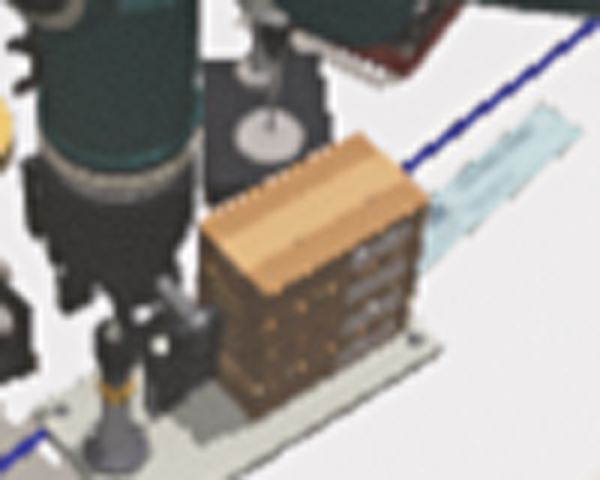

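The knob sits about 1.3 mm off the jaw centre towards +x. I'll correct that and close.

```bash
python3 -m jog '[[1.2,-0.2,0,0,60],[1.2,-0.2,0,0,45],[1.2,-0.2,0,0,32],[1.2,-0.2,0,0,18],[1.2,-0.2,0,0,18],[1.2,-0.2,0,0,18],[1.2,-0.2,0,0,18],[1.2,-0.2,0,0,18],[1.2,-0.2,0,0,18],[1.2,-0.2,0,0,18]]' 50
python3 - <<'E'
from h import *
st()
c=bot.read_camera("wrist");crop(c,"w11",140,130,420,340,2.8)
E
```

```text
time: 21.8
tool_pos: [0.5019, 0.0444, 0.12]
tcp_rot: [-1.142, 1.306, -1.308]
wrist_force: [3.3, -1.1, -0.5]
width: 0.235
t 21.80 pos [501.9  44.4 120. ] jaw az -7.7 y [ 0.001 -0.    -1.   ] F [ 3.3 -1.1 -0.5] w 20.0 q [ 0.04  0.07  2.1  -0.    0.97  0.17]
```

View pics/w11.png

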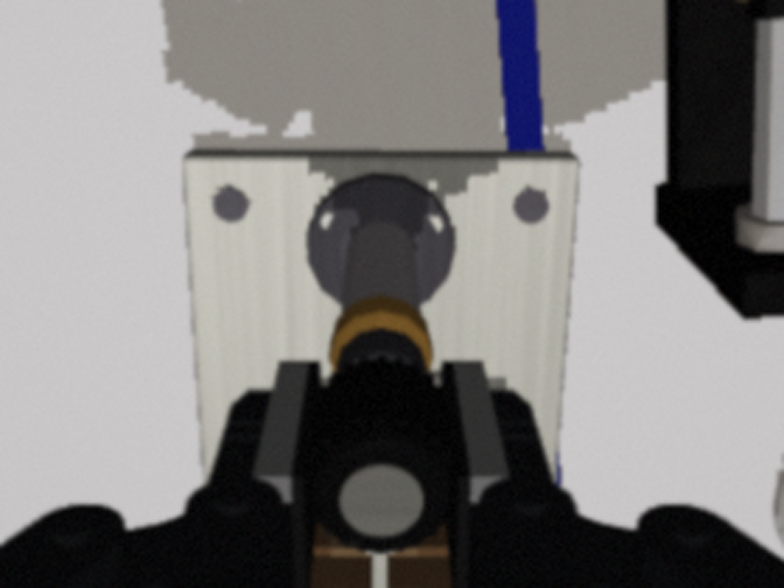

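Gripped with pads either side of the knob and well centred. Next I'll pull up slowly, first to 38 mm.

```bash
python3 -m jog '[[0,0,3,0,18],[0,0,8,0,18],[0,0,14,0,18],[0,0,20,0,18],[0,0,26,0,18],[0,0,31,0,18],[0,0,35,0,18],[0,0,38,0,18],[0,0,38,0,18],[0,0,38,0,18]]' 50
python3 - <<'E'
from h import *
st()
c=bot.read_camera("wrist");crop(c,"w12",205,140,345,340,3)
d=bot.read_camera("scene");crop(d,"sc12",270,200,330,260,10)
e=bot.read_camera("side");crop(e,"sd12",240,170,320,250,7)
E
```

```text
time: 23.1
tool_pos: [0.5019, 0.0444, 0.1567]
tcp_rot: [-1.142, 1.306, -1.308]
wrist_force: [8.6, -0.4, -7.3]
width: 0.238
t 23.10 pos [501.9  44.4 156.7] jaw az -7.7 y [ 0.001 -0.    -1.   ] F [ 8.6 -0.4 -7.3] w 20.3 q [ 0.04  0.03  2.07 -0.    1.05  0.17]
```

View pics/w12.png

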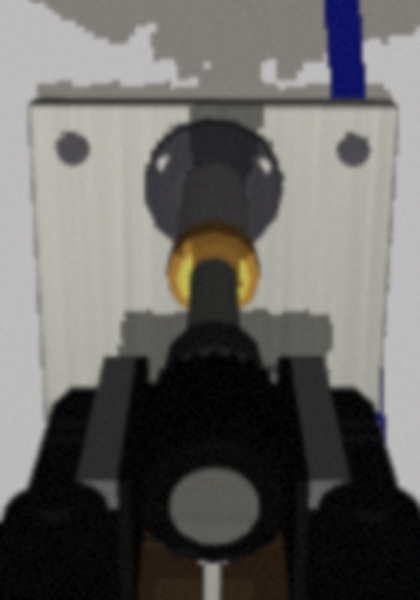

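View pics/sc12.png

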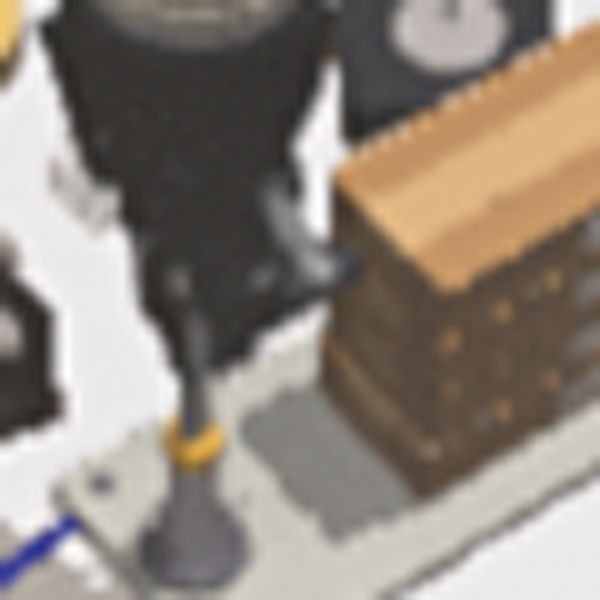

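View pics/sd12.png

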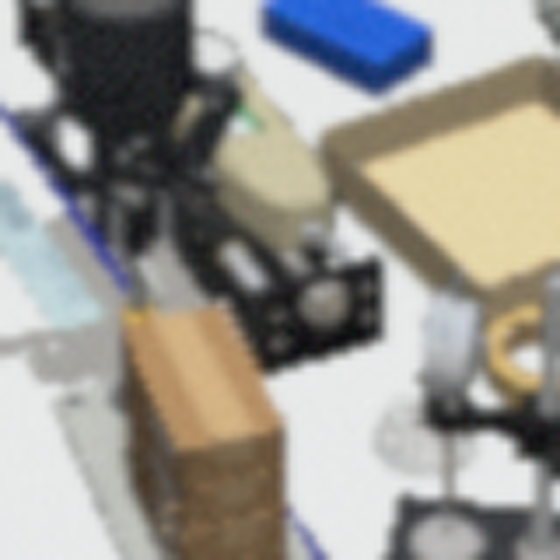

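```bash
python3 -m jog '[[0.3,0,2,0,18],[0.5,0,4,0,18],[0.5,0,6,0,18],[0.5,0,7.5,0,18],[0.5,0,8.5,0,18],[0.5,0,8.5,0,18],[0.5,0,8.5,0,18],[0.5,0,8.5,0,18],[0.5,0,8.5,0,18],[0.5,0,8.5,0,18]]' 50
python3 - <<'E'
from h import *
z=[]
st()
c=bot.read_camera("wrist");crop(c,"w13",245,190,315,270,8)
d=bot.read_camera("scene");crop(d,"sc13",270,210,310,260,12)
for i in range(5):
    z.append(bot.read_state()["tool_pos"][2]); bot.read_camera("side")
print(np.round(z,4)); st()
E
```

```text
time: 24.5
tool_pos: [0.5019, 0.0444, 0.1647]
tcp_rot: [-1.143, 1.307, -1.307]
wrist_force: [7.5, -1.2, -8.5]
width: 0.24
t 24.50 pos [501.9  44.4 164.7] jaw az -7.7 y [-0. -0. -1.] F [ 7.5 -1.2 -8.5] w 20.5 q [ 0.04  0.02  2.06 -0.    1.06  0.17]
[0.1647 0.1647 0.1647 0.1647 0.1647]
t 24.85 pos [501.9  44.4 164.7] jaw az -7.7 y [-0. -0. -1.] F [ 6.9 -0.2 -8.6] w 20.7 q [ 0.04  0.02  2.06 -0.    1.06  0.17]
```

View pics/w13.png

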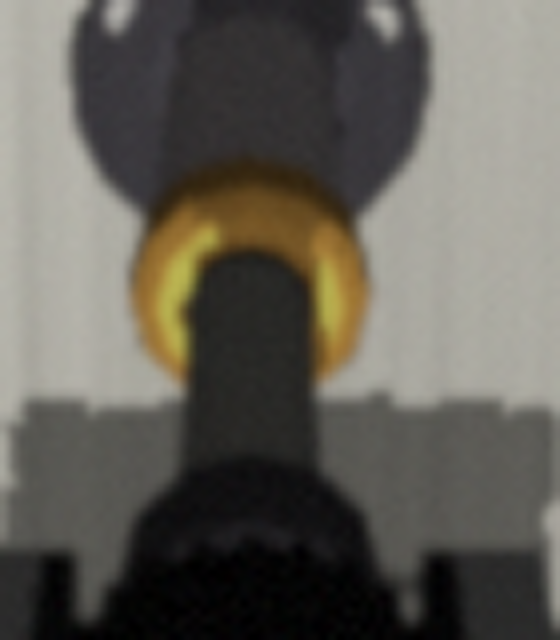

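View pics/sc13.png

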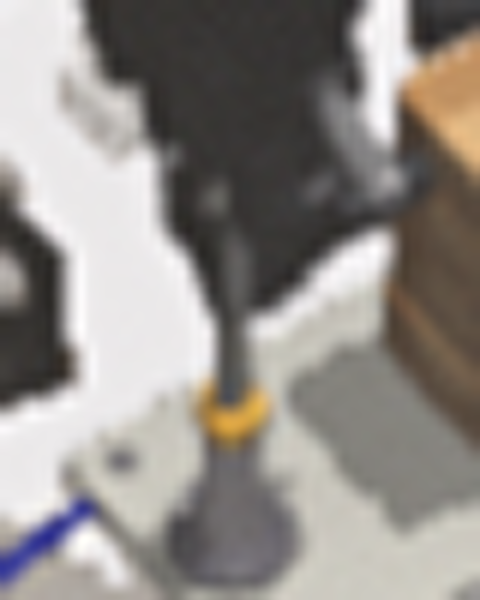

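Run:
```python
from h import *
acc=0
for i in range(4): acc=acc+bot.read_camera("wrist")["pixels"].astype(np.float32)
g=acc/4
c=bot.read_camera("wrist")
for r in range(216,256): print(r,g[r,272:281].mean().round(1),g[r,268:272].mean().round(1),end=" | ")
p=np.clip((g[210:255,260:300]-10)*3,0,255).astype(np.uint8)
cv2.imwrite("pics/w14.png",cv2.resize(p[:,:,::-1],None,fx=14,fy=14*.9,interpolation=cv2.INTER_NEAREST))
# predicted rows: near-side rod surface (towards camera, +u) at z=80 & knob bottom etc
u=np.array([.1357,.9907]);
ax=np.array([.5019,.0444])
for z in (.078,.0785,.08,.0815,.083,.09,.1): print(z,proj(c,[np.r_[ax+u*.005,z]]))
```

```text
216 72.3 75.9 | 217 77.3 90.2 | 218 81.3 109.2 | 219 80.2 124.0 | 220 70.5 126.4 | 221 49.0 110.9 | 222 35.7 91.5 | 223 37.1 80.6 | 224 39.0 75.3 | 225 38.9 69.7 | 226 39.1 62.3 | 227 39.1 52.4 | 228 38.9 44.0 | 229 39.3 42.7 | 230 39.1 46.7 | 231 38.9 51.1 | 232 39.0 52.3 | 233 39.0 51.9 | 234 39.1 51.3 | 235 39.1 47.8 | 236 39.1 45.0 | 237 39.2 45.7 | 238 39.2 47.1 | 239 39.3 46.3 | 240 39.5 41.0 | 241 39.2 39.2 | 242 39.3 39.9 | 243 39.4 39.1 | 244 39.3 38.9 | 245 38.4 38.1 | 246 34.3 37.2 | 247 25.1 32.4 | 248 18.1 24.5 | 249 16.4 18.5 | 250 16.0 16.7 | 251 16.3 15.4 | 252 16.2 16.0 | 253 16.9 16.2 | 254 17.8 16.2 | 255 23.3 17.7 | 0.078 [[276.22146563 221.99793215]]
0.0785 [[276.22273596 222.2676259 ]]
0.08 [[276.22658022 223.08381045]]
0.0815 [[276.23047512 223.9108137 ]]
0.083 [[276.23442167 224.74885081]]
0.09 [[276.25355261 228.81223413]]
0.1 [[276.28310064 235.09139587]]
```

View pics/w14.png

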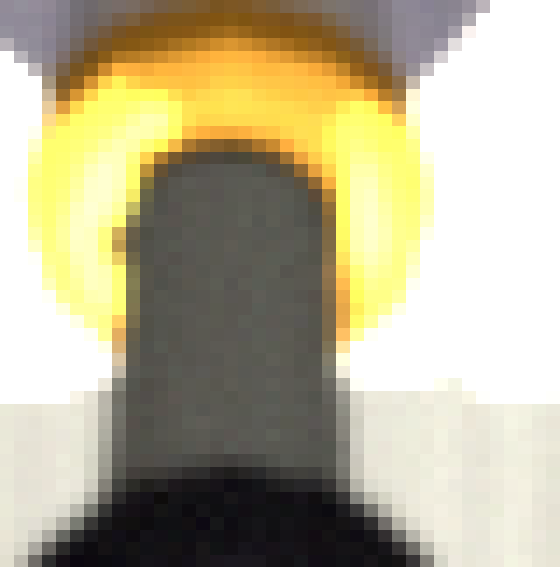

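Run:
```python
from h import *
acc=0
for i in range(3): acc=acc+bot.read_camera("wrist")["pixels"].astype(np.float32)
g=acc/3
def disc(g,x0,y0,x1,y1):
    s=g[y0:y1,x0:x1].mean(2);w=np.clip(s-50,0,40);yy,xx=np.mgrid[y0:y1,x0:x1];return (w*xx).sum()/w.sum(),(w*yy).sum()/w.sum(),w.sum()
print("now",disc(g,258,294,294,326))
a=cv2.imread("pics/w11.png").astype(np.float32);a=cv2.resize(a,(280,210),interpolation=cv2.INTER_AREA)[:,:,::-1]
G=np.zeros_like(g);G[130:340,140:420]=a;print("w11",disc(G,258,294,294,326))
b=cv2.imread("pics/w12.png").astype(np.float32);b=cv2.resize(b,(140,200),interpolation=cv2.INTER_AREA)[:,:,::-1]
H=np.zeros_like(g);H[140:340,205:345]=b;print("w12",disc(H,258,294,294,326))
print("w12 prof",[(r,H[r,272:281].mean().round(1)) for r in range(218,240)])
```

```text
now (np.float64(275.89557985846426), np.float64(308.39749463531433), np.float32(18662.777))
w11 (np.float64(275.7666633764884), np.float64(308.44724446449084), np.float32(22350.055))
w12 (np.float64(275.994875535799), np.float64(308.3999791740094), np.float32(19603.223))
w12 prof [(218, np.float32(61.6)), (219, np.float32(68.9)), (220, np.float32(72.3)), (221, np.float32(76.1)), (222, np.float32(80.7)), (223, np.float32(81.1)), (224, np.float32(79.6)), (225, np.float32(73.0)), (226, np.float32(59.3)), (227, np.float32(46.4)), (228, np.float32(41.0)), (229, np.float32(39.6)), (230, np.float32(40.0)), (231, np.float32(40.2)), (232, np.float32(40.0)), (233, np.float32(40.0)), (234, np.float32(40.2)), (235, np.float32(40.3)), (236, np.float32(39.7)), (237, np.float32(40.0)), (238, np.float32(40.1)), (239, np.float32(39.8))]
```

No slip: the knob disc has moved less than 0.1 px in the wrist view. The ring's dark band now shows at the mouth and wasn't there at 36.7 mm. One trim of +0.3 mm, then hold.

```bash
python3 -m jog '[[0,0,0.3,0,18],[0,0,0.3,0,18],[0,0,0.3,0,18],[0,0,0.3,0,18],[0,0,0.3,0,18],[0,0,0.3,0,18],[0,0,0.3,0,18],[0,0,0.3,0,18],[0,0,0.3,0,18],[0,0,0.3,0,18]]' 50
python3 - <<'E'
from h import *
st()
acc=0
for i in range(3): acc=acc+bot.read_camera("wrist")["pixels"].astype(np.float32)
print([(r,(acc/3)[r,272:281].mean().round(1)) for r in range(218,230)])
d=bot.read_camera("scene");crop(d,"sc15",260,170,370,260,7)
print(lids(d,(295,185,345,240),.132,130)[1])
st()
E
```

```text
time: 26.5
tool_pos: [0.5019, 0.0444, 0.1649]
tcp_rot: [-1.143, 1.307, -1.307]
wrist_force: [6.7, -1.3, -9.4]
width: 0.24
t 26.50 pos [501.9  44.4 164.9] jaw az -7.7 y [-0. -0. -1.] F [ 6.7 -1.3 -9.4] w 20.5 q [ 0.04  0.02  2.06 -0.    1.06  0.17]
[(218, np.float32(81.1)), (219, np.float32(80.1)), (220, np.float32(69.8)), (221, np.float32(47.7)), (222, np.float32(34.6)), (223, np.float32(36.4)), (224, np.float32(38.8)), (225, np.float32(39.0)), (226, np.float32(38.6)), (227, np.float32(39.4)), (228, np.float32(39.1)), (229, np.float32(38.9))]
((482.8018493652344, -79.23475646972656), (110.39517974853516, 60.8189811706543), 82.02322387695312)
t 26.70 pos [501.9  44.4 164.9] jaw az -7.7 y [-0. -0. -1.] F [  6.8  -1.  -10. ] w 20.2 q [ 0.04  0.02  2.06 -0.    1.06  0.17]
```

View pics/sc15.png

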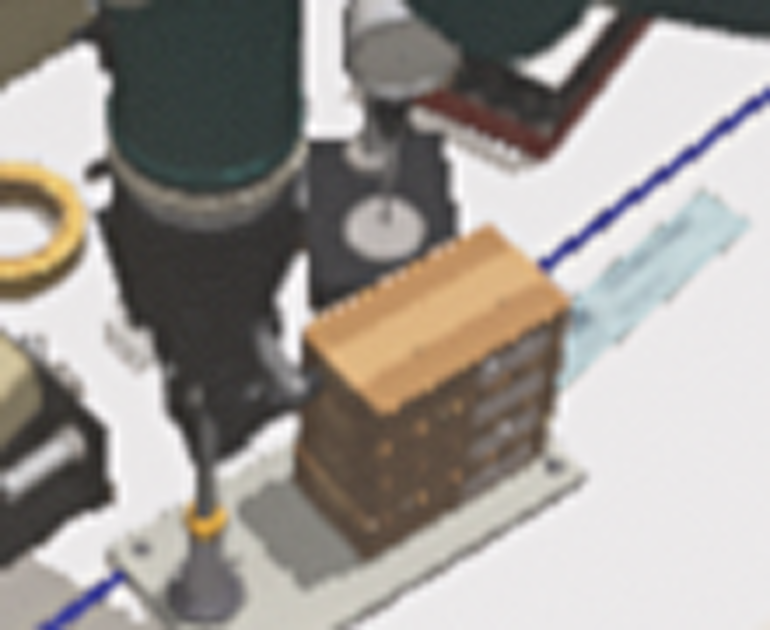

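```bash
python3 -c "
from workcell import bot
print(bot.finish_job())"
```

```text
the job is handed in; nothing more can be done
None
```

I put carton 4 and then carton 3 squarely on the two standing cartons. Then I gripped the black knob across the gauge's x, pulled the rod up to the ring mark and handed the job in at about 27 s with the gripper still holding it.

**Column:** it stands with its lid at about (483, -79) mm and its long axis at 82.0–82.4°, in line with the lower cartons. The placing checks showed offsets of about 1 mm or less, and the column is clear of the pointer.

**Pointer rod:** the measured rise was 44.9 mm of the wanted 45 mm, steady. The knob had not slipped in the jaws, and the vertical pull was about 9.5 N, which fits the 9 N expected at the mark.

**Less certain:**
- **Ring mark:** it shows only as a band about one pixel wide at the sleeve's mouth. The 0.1 mm agreement therefore rests mainly on the measured rise and the no-slip check.
- **Side force:** about 7 N remained on the knob. A 0.5 mm shift meant to relieve it barely changed it.
- **Knob position:** the two-view measurements disagreed by about 2–3 mm, so I centred the knob between the open jaws from a close picture before closing.
- **Bystanders:** I did not touch the petri dish, micrometer or calculator, and made no separate final check of their positions.

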